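# Load the drying tray and set its thermostat

### The job

Put the small oval box and the small round box, both open bentwood, into the drying tray's matching recesses, each standing flat on the recess floor. Then turn the thermostat knob clockwise from off until its pointer points at the brass marker on the scale. Leave all the other things on the bench where they are.

Things in the scene. Friction and masses are not known exactly. Their poses are not given: they have to be found in the camera images.
- oval_box: Open-topped box of pale bent wood, free, about 70 g: a stadium outline 100 mm long (its x) by 58 mm wide (its y), 44 mm tall, walls 4 mm, floor 4 mm; the flat long sides run 42 mm. Origin: centre of its underside, z up. Starts upright on the bench with any yaw up to 0.6 rad from world x, at one of four spots at the left and right ends of the work area.
- round_box: Open-topped round box of pale bent wood, free, about 60 g: 62 mm outside diameter, 44 mm tall, walls 4 mm, floor 4 mm. Origin: centre of its underside, z up. Starts upright on the bench at another of the four spots.
- warmer: Drying tray: fixed low blue metal box 150 mm (its x) by 210 mm (its y) with an aluminium top 45 mm above the bench, on which 10 mm high lips fence two recesses side by side along its y. Origin: centre of its underside on the bench, z up. It and the thermostat may change sides.
- oval_bay (a point): Centre of the floor of the long recess, at (0, +49.5, +45) mm in the tray's frame, axes as the tray's. Inside it measures 120 mm (x) by 78 mm (y), fenced by lips 10 mm high, so the oval box lies in it with its long axis along the tray's x and 10 mm to spare all round.
- round_bay (a point): Centre of the floor of the square recess, at (0, -46.5, +45) mm in the tray's frame, axes as the tray's. Inside it measures 84 by 84 mm, lips 10 mm high. A ledge 15 mm wide, also 10 mm high, parts it from the long recess.
- knob_axis (a point): Point on the knob's vertical turning axis in the thermostat's top face, 60 mm above the bench; axes as the thermostat's. Black knob: round foot 40 mm in diameter up to 10 mm above this point, then a bar grip 44 mm long (along the pointer), 14 mm thick, from 10 to 38 mm above it, with a white line on its pointer half.
- thermostat: Fixed blue box 150 mm (its x) by 160 mm (its y), 60 mm tall, beside the drying tray, with a white scale disc of 112 mm diameter, 2 mm thick, in the middle of its top and the knob on that. Origin: centre of its underside on the bench, z up.
- knob (a joint): Turn of the thermostat knob in rad, clockwise seen from above, 0 = off; range 0 to 4.5, friction about 0.04 N m, no spring: it stays where it is left. At 0 the pointer looks +135 degrees (counter-clockwise seen from above) from the thermostat's own x axis. It starts between 0 and 0.4.
- pointer (a point): Tip of the knob's pointer, 28 mm from the knob's axis and 2 mm above the thermostat's top; its x axis points outwards along the pointer and turns with the knob.
- mark (a point): Inner point of the brass marker, a 14 by 6 mm tab, 3 mm high, fixed on the scale disc 45 mm from the knob's axis, at a different place on the scale each time, 1.1 to 2.7 rad clockwise of off; nothing to touch. Its x axis points outwards from the knob's axis.
- glue_pot: White plastic cup, free, 60 mm across the rim, 50 mm tall, at one of the four spots at the ends of the work area. Origin: centre of its underside. Leave alone.
- glue_bottle: Yellowish glue bottle, free, 56 mm in diameter, 130 mm tall, the tallest thing among the boxes, at one of the four spots. Origin: centre of its underside. Leave alone.
- mallet: Wooden mallet lying on the bench near the robot: head 85 mm long along its y, 40 mm in diameter; handle about 190 mm long towards its -x, 20 mm thick. Origin: under the middle of the head. Leave alone.
- big_box: Closed round wooden box with a lid, 124 mm in diameter, 55 mm tall, behind the units. Origin: centre of its underside. Leave alone.
- press_block: Dark wooden block 100 (its x) by 50 by 40 mm tall, behind the units. Origin: centre of its underside. Leave alone.
- peg_clip: Wooden clip 75 mm long (its x), 26 mm wide, 20 mm tall, near the robot. Origin: centre of its underside. Leave alone.
- glue_brush: Brush 170 mm long lying along its x, under 40 mm tall, behind the units. Origin: centre of its underside. Leave alone.
There are look-alikes about, which are no part of the job. Leave any blue or pink look-alike of the oval_box alone. What is shaped like the thermostat but red is not meant.

How it is judged:
By the outcome, as a careful person would: the job done as asked, in the order asked, and still so for the second after the job is handed in, with the robot touching nothing.
It also fails if it takes over 72 s, if anything falls off the work surface, if the arm or the gripper's body presses on something with over 40 N, if the wrist force passes 120 N, or if a joint passes its speed limit or range.

### The arm

A 6-joint arm with a two-finger parallel gripper is mounted at the origin on the work surface. World frame = base frame: x ahead of the robot, y to its left, z up, the work surface at z = 0. Lengths are in m, angles in degrees, forces in N, time in s.
With the tool pointing down it reaches from about 0.325 to 0.85 m from the base axis. Payload 15.5 kg.
Tool frame: the origin (TCP) lies at the very end of the fingers, on their centre line; the grasp point (between the pads) lies arm.grip_depth behind it (arm.grip_depth is the distance from the TCP to the grasp point, in m); z points along the fingers, y is the line along which they close (so a half turn about z gives the same grasp; the last joint's range is limited). The gripper opens to 91 mm and grips with 3 to 60 N. Pads are 32 mm wide; open, the fingers measure 118 mm over their backs; the gripper's body (76 mm by 178 mm) begins 60 mm behind the grasp point.
Start: joints at [-73.482, 28.281, 77.091, -0, 74.628, -5.472], TCP at [0.234, -0.58, 0.214] pointing down, gripper open.
Joint ranges: [-166.48, 166.48], [-47.26, 123.95], [12.59, 153.08], [-70.14, 250.14], [6.76, 159.57], [-176.63, 176.63]. Speed limits (degrees/s): [108.29, 108.29, 147.25, 172.46, 172.46, 172.46].

### API

Orientations are given as a 3x3 rotation matrix whose columns are the frame's x, y, z axes.
In Python, from rig import arm gives the robot as it stands. Calls block until the motion is done:
- arm.move_to(position, orientation): joint-space move of the TCP to a pose.
- arm.move_l(position, orientation=None, feed=0.15): straight line of the TCP; orientation=None keeps the orientation; feed is the mean speed in m/s.
- arm.move_joints(angles): joint-space move.
- arm.grip(opening): finger opening in m; the grip force is fixed at half the most; returns when the fingers have stopped.
- arm.sleep(seconds).
- arm.solve_ik(position, orientation): joint angles nearest the present ones, or None.
- arm.snapshot(name): name is "side" or "top"; returns the picture (400x640x3 uint8, red, green, blue); there is no depth.
- arm.get_calibration(name): a dict with "intrinsics" (3x3 intrinsics, pixels), "k1" (the pictures are not rectified: a ray, as slopes to the right and down, at radius r is drawn at 1 + k1 r^2 times it, then the intrinsics apply), "cam_to_world" (4x4, takes a point from camera to world coordinates). Camera axes: x right, y down, z forward; pixel columns grow to the right and rows downward; lengths in m; the calibration is good to about 2 mm. A picture is of the moment at which its call begins. get_calibration takes no time and is no camera call.
A pose or a line that the arm cannot do raises arm.Unreachable and nothing moves.
- arm.sign_off(): hands the job in; it is judged then, once.
Readings, each from a call of its own:
- arm.current_t(): time.
- arm.current_joint_positions(): joint angles.
- arm.current_dq(): joint speeds.
- arm.current_tau(): joint torques, N m.
- arm.current_ee_pos(): TCP position.
- arm.current_tool_rot(): TCP orientation.
- arm.current_force(): force on the tool from outside, world axes, zero at the start.
- arm.current_torque(): the same for the moment, N m.
- arm.current_width(): finger opening in m.
- arm.current_grasp_force(): force on a finger pad.
Only numpy, scipy, OpenCV 4.12 (cv2) and the standard library are available. Lean on these libraries where they do the work, as an engineer would, in place of code of your own. Each camera call takes 0.05 s, during which the arm holds its last target. There are 200 camera calls.

## Working session

There is one attempt and no reset: what is moved stays moved. The work goes in short steps, each a Python script; the robot and the scene stay as the last script left them, time stands still between calls to the robot, and variables do not carry over. Pictures are saved under pics/ and viewed, at most 10 in all, crops included, and the job is handed in when it is done.

```bash
mkdir -p pics; ls
python3 - <<'E'
from rig import arm
import cv2
for n in("top","side"):
    im=arm.snapshot(n); cv2.imwrite(f"pics/{n}0.png",im[:,:,::-1]); c=arm.get_calibration(n); print(n,c["intrinsics"],c["k1"],c["cam_to_world"])
print(arm.grip_depth,arm.current_t(),arm.current_tool_rot())
E
```

```text
pics
top [[393.84111262   0.         319.29297987]
 [  0.         393.84111262 198.8368374 ]
 [  0.           0.           1.        ]] -0.009272688818776614 [[ 1.91996125e-02 -9.77162512e-01  2.11624194e-01  3.32705236e-01]
 [-9.99809115e-01 -1.95309491e-02  5.24686413e-04 -1.13548017e-02]
 [ 3.62051745e-03 -2.11593872e-01 -9.77350973e-01  9.83105608e-01]
 [ 0.00000000e+00  0.00000000e+00  0.00000000e+00  1.00000000e+00]]
side [[495.05768859   0.         321.31997986]
 [  0.         495.05768859 198.95699697]
 [  0.           0.           1.        ]] -0.13903708567912568 [[ 8.36766403e-01 -3.18907780e-01  4.45106520e-01 -1.56094742e-01]
 [-5.47559999e-01 -4.87069766e-01  6.80397745e-01 -1.02702255e+00]
 [-1.86205963e-04 -8.13056499e-01 -5.82184760e-01  9.54360359e-01]
 [ 0.00000000e+00  0.00000000e+00  0.00000000e+00  1.00000000e+00]]
0.0188 0.1 [[ 9.27272514e-01  3.74386954e-01 -3.06859346e-04]
 [ 3.74387063e-01 -9.27271918e-01  1.05724560e-03]
 [ 1.11276904e-04 -1.09523895e-03 -9.99999394e-01]]
```

View pics/top0.png

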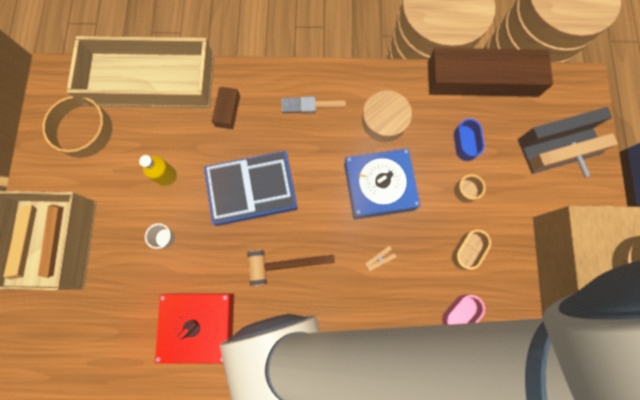

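View pics/side0.png

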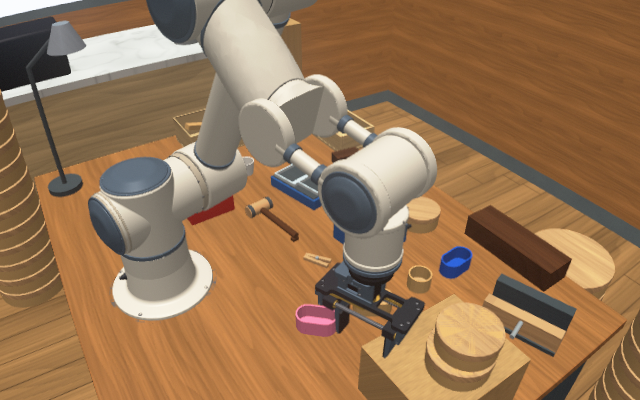

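Pale pieces: oval at top px (473,250), round at (471,188). The other ovals, blue (469,138) and pink (465,312), are look-alikes. The tray is at (250,188) and the blue thermostat at (382,182). The red thermostat at (195,328) is not meant. The arm hides the side view, so I'll swing it aside.

```bash
cat > h.py <<'E'
import numpy as np, cv2
from rig import arm
from scipy.optimize import least_squares
C={n:arm.get_calibration(n) for n in("top","side")}
def proj(n,P):
    c=C[n]; T=np.linalg.inv(c["cam_to_world"]); p=np.atleast_2d(P)@T[:3,:3].T+T[:3,3]
    s=p[:,:2]/p[:,2:]; s=s*(1+c["k1"]*(s**2).sum(1,keepdims=True)); K=c["intrinsics"]
    return s*[K[0,0],K[1,1]]+K[:2,2]
def ray(n,uv):
    c=C[n]; d=cv2.undistortPoints(np.array([[uv]],float),c["intrinsics"],np.array([c["k1"],0,0,0,0]))[0,0]
    T=c["cam_to_world"]; return T[:3,3],T[:3,:3]@np.r_[d,1]
def at_z(n,uv,z):
    o,d=ray(n,uv); return o+d*(z-o[2])/d[2]
def tri(a,b):
    return least_squares(lambda P:np.r_[proj("top",P)[0]-a,proj("side",P)[0]-b],at_z("top",a,.05))
def snap(n,f):
    im=arm.snapshot(n)[:,:,::-1].copy(); cv2.imwrite(f"pics/{f}.png",im); return im
E
python3 - <<'E'
from h import *
print(proj("side",[[-.4,-.48,0],[-.4,-.48,.2],[-.48,-.4,0],[-.2,-.5,0],[-.2,-.5,.3]]))
print([at_z("side",p,0).round(2) for p in[(65,185),(100,350),(20,390),(640,320)]])
for p in[(473,250),(471,188)]:print(at_z("top",p,.044))
j=arm.current_joint_positions(); j[0]=-140; arm.move_joints(j); print(arm.current_t(),arm.current_force())
a=snap("top","top1"); b=snap("side","side1")
cv2.imwrite("pics/topc.png",cv2.resize(a[120:290,190:510],(800,425),interpolation=cv2.INTER_CUBIC))
cv2.imwrite("pics/sidec.png",cv2.resize(b[110:350,240:560],(800,600),interpolation=cv2.INTER_CUBIC))
E
```

```text
[[ 54.80766549 509.85912395]
 [  9.97958966 461.57153682]
 [  9.2536584  490.52331037]
 [153.59625046 474.03879639]
 [109.08617129 387.7896705 ]]
[array([-0.15,  0.67,  0.  ]), array([-0.21, -0.14,  0.  ]), array([-0.41, -0.16,  0.  ]), array([ 0.97, -0.82,  0.  ])]
[ 0.41879296 -0.37899273  0.044     ]
[ 0.57079596 -0.38365474  0.044     ]
2.5333 [-0.43842321  0.60267943  0.04514712]
```

View pics/topc.png

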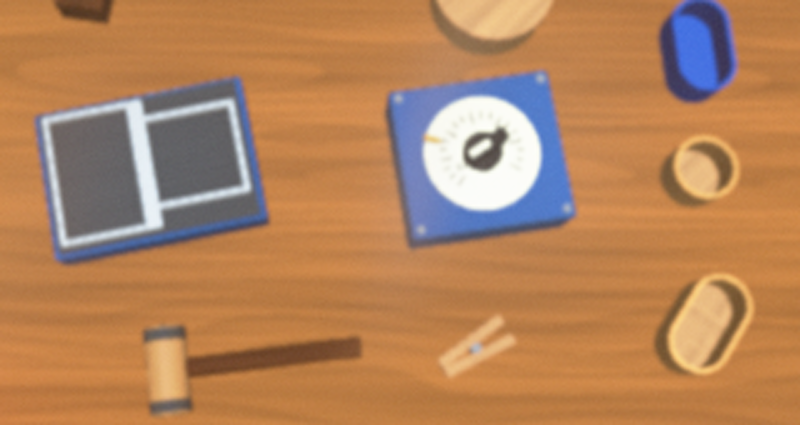

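View pics/sidec.png

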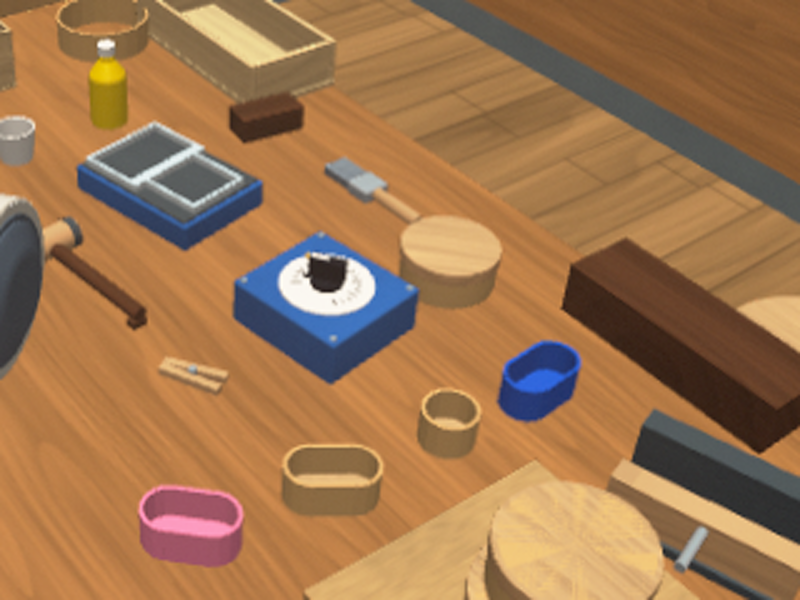

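Full-frame positions from the crops: the pale oval rim centre is at top (474,250), side (373,297), and the pale round at top (473,187), side (420,274). The blue and pink ovals have the right shape but the wrong colour. The brass mark is near top (363,175). The knob's white line points lower-left from about (383,180). Next I'll fit the models in both views and check them with overlays.

```bash
cat > fit.py <<'E'
from h import *
from scipy.optimize import differential_evolution as DE
def rim(L,R,n=48):  # stadium centreline, flat length L, radius R
    t=np.linspace(0,2*np.pi,n,endpoint=False); p=np.c_[np.cos(t),np.sin(t)]*R
    p[:,0]+=np.sign(np.cos(t))*L/2
    if L: s=np.linspace(-L/2,L/2,8); p=np.r_[p,np.c_[s,s*0+R],np.c_[s,s*0-R]]
    return p
def rect(x0,x1,y0,y1,n=20):
    s=np.linspace(0,1,n)[:,None]; c=np.array([[x0,y0],[x1,y0],[x1,y1],[x0,y1],[x0,y0]])
    return np.vstack([a+(b-a)*s for a,b in zip(c,c[1:])])
OV=rim(.042,.027); RD=rim(0,.029)
TR=np.vstack([rect(-.063,.063,.0075,.0915),rect(-.045,.045,-.0915,-.0015)])
def place(M,q): c,s=np.cos(q[2]),np.sin(q[2]); return np.c_[M@np.array([[c,s],[-s,c]])+q[:2],np.full(len(M),q[3])]
def fit(M,ims,b):
    G={n:cv2.GaussianBlur(cv2.cvtColor(i,cv2.COLOR_BGR2GRAY).astype(np.float32),(0,0),.6) for n,i in ims.items()}
    def cost(q):
        P=place(M,q); return -sum(cv2.remap(G[n],*proj(n,P).astype(np.float32).T,cv2.INTER_LINEAR).mean() for n in G)
    r=DE(cost,b,seed=1,maxiter=150,tol=1e-6); return r.x,-r.fun
E
cat > m.py <<'E'
from fit import *
I={n:cv2.imread(f"pics/{n}1.png") for n in("top","side")}
o=tri((474.4,249.6),(372.8,296.8)); r=tri((472.8,187.2),(419.6,273.6)); print("tri",o.x,o.cost,r.x,r.cost)
B=lambda p,y,z=(.02,.07):[(p[0]-.015,p[0]+.015),(p[1]-.015,p[1]+.015),y,z]
qo=fit(OV,I,B(o.x,(-.7,-.2))); qr=fit(RD,I,B(r.x,(-.01,.01)))
t=at_z("top",(250.5,187),.055); print("tray guess",t)
qt=fit(TR,I,B(t,(-.1,.5),(.03,.08)))
print(qo,qr,qt,sep="\n")
# disc: white blob in each view, ellipse of hull
E={}
for n,(u0,u1,v0,v1) in dict(top=(350,415,150,215),side=(345,400,205,240)).items():
    h=cv2.cvtColor(I[n],cv2.COLOR_BGR2HSV)[v0:v1,u0:u1]; m=((h[...,1]<50)&(h[...,2]>150)).astype(np.uint8)
    m=cv2.morphologyEx(m,cv2.MORPH_CLOSE,np.ones((3,3))); c=max(cv2.findContours(m,0,1)[0],key=cv2.contourArea)
    E[n]=cv2.fitEllipse(cv2.convexHull(c)); e=np.array(E[n][0])+[u0,v0]; E[n]=(e,E[n][1],E[n][2]); print(n,E[n])
k=tri(E["top"][0],E["side"][0]); print("disc",k.x,k.cost,at_z("top",E["top"][0],.062))
mk=at_z("top",(190+432/2.5,120+139/2.5),.064); d=mk-k.x; print("mark",mk,np.hypot(d[0],d[1]),np.degrees(np.arctan2(d[1],d[0])))
a=cv2.resize(I["top"],None,fx=4,fy=4,interpolation=cv2.INTER_CUBIC); b=cv2.resize(I["side"],None,fx=4,fy=4,interpolation=cv2.INTER_CUBIC)
for M,q in((OV,qo),(RD,qr),(TR,qt)):
    for n,im in(("top",a),("side",b)):
        for u in proj(n,place(M,q[0])): cv2.circle(im,tuple(int(x) for x in u*4+1.5),1,(0,0,255),-1)
f=lambda im,u,v,w,h:im[v*4:(v+h)*4,u*4:(u+w)*4]
cv2.imwrite("pics/chk.png",np.vstack([np.hstack([f(a,200,146,100,75),f(a,345,146,80,75)[:,:320]]),np.hstack([f(a,450,170,50,70+5),f(b,345,255,90,75),f(b,345,195,40,75)])]))
E
python3 m.py
```

```text
tri [ 0.41943023 -0.38260127  0.04280141] 0.05347050308832098 [ 0.57183581 -0.38738609  0.04502423] 0.13749384466848308
tray guess [0.55970823 0.15657281 0.055     ]
(array([ 0.42071546, -0.38115234, -0.57908458,  0.04653568]), np.float64(364.70928955078125))
(array([ 0.57402418, -0.38645894,  0.00453247,  0.04637275]), np.float64(355.1015625))
(array([0.56517557, 0.16244846, 0.21855532, 0.05501639]), np.float64(398.17913818359375))
top (array([382.09278488, 180.84938622]), (45.22093963623047, 47.60791778564453), 111.31573486328125)
side (array([370.21260071, 223.31411934]), (24.530332565307617, 38.64310836791992), 95.28683471679688)
disc [ 0.5799017  -0.16203331  0.0605327 ] 0.008455077726778514 [ 0.57969672 -0.16188507  0.062     ]
mark [ 0.59134775 -0.11502477  0.064     ] 0.04838196716056106 76.31541298422162
```

View pics/chk.png

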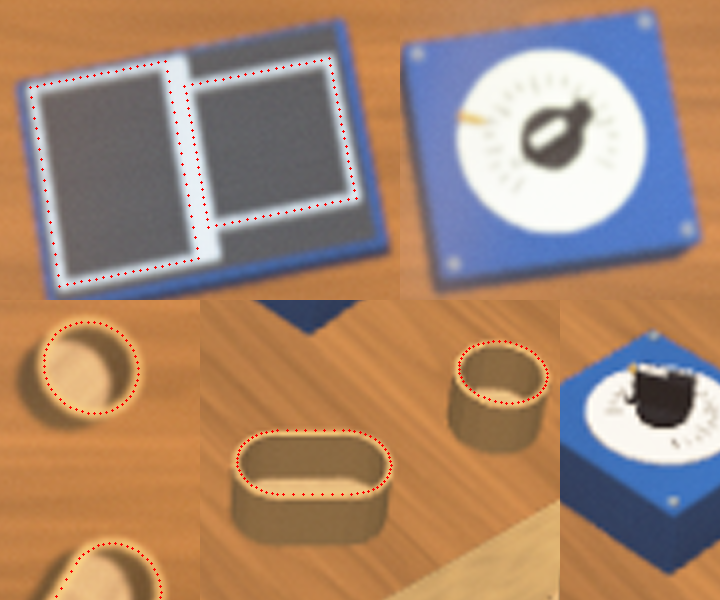

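The overlays fit and the rims come out at about 46 mm, against 44 mm nominal. Both pale boxes are confirmed as the ones meant. The knob's white line covers the lower-left half, so the pointer is at about 127°. Now moving the oval.

```bash
cat >> h.py <<'E'
def R(deg):
    c,s=np.cos(np.radians(deg)),np.sin(np.radians(deg)); return np.array([[c,s,0],[s,-c,0],[0,0,-1.]])
TRAY=np.array([.56518,.16245]); TY=.21856
def bay(y): return TRAY+[-np.sin(TY)*y,np.cos(TY)*y]
def pickplace(pk,a,pl,b,open_=.082,tip=.016,H=.2):
    arm.move_to([*pk,.12],R(a)); arm.move_l([*pk,tip],feed=.15)
    print("down",arm.current_force().round(1)); arm.grip(.03); print("w",arm.current_width(),arm.current_grasp_force())
    arm.move_l([*pk,H],feed=.25); arm.move_to([*pl,H],R(b)); print("carry w",arm.current_width())
    arm.move_l([*pl,.045+tip+.015],feed=.2); arm.move_l([*pl,.045+tip+.001],feed=.04); print("placed",arm.current_ee_pos(),arm.current_force().round(1))
    arm.grip(open_); arm.move_l([*pl,H],feed=.25); print("t",arm.current_t())
E
python3 - <<'E'
from h import *
import sys
I={n:cv2.imread(f"pics/{n}1.png") for n in("top","side")}
h=cv2.cvtColor(I["top"],cv2.COLOR_BGR2HSV); w=np.clip(h[170:182,357:371,1].astype(float)-60,0,None)*((h[170:182,357:371,0]>14)&(h[170:182,357:371,0]<35))
print(w.astype(int)); v,u=np.mgrid[170:182,357:371]; m=(w*u).sum()/w.sum(),(w*v).sum()/w.sum()
d=at_z("top",m,.063)-[.5797,-.1619,.063]; print("mark",m,d,np.hypot(d[0],d[1]),np.degrees(np.arctan2(d[1],d[0])))
# path: raise first, then swing
j=arm.current_joint_positions(); j[0]=-60; arm.move_joints(j)
pickplace([.4205,-.3815],np.degrees(-.56),bay(.0495),np.degrees(TY))
E
```

```text
[[ 0  0  0  0  0  0  0  0  0  0  0  0  0  0]
 [ 0  0  0  0  0  0  0  0  0  0  0  0  0  0]
 [ 0  0  0  0  0  0  0  0  0  0  0  0  0  0]
 [ 0  0  0  0  0  0  0  0  0  0  0  0  0  0]
 [ 0  0  0 17 15  0  0  0  0  0  0  0  0  0]
 [ 0  0  0 30 40 43 36 20  0  0  0  0  0  0]
 [ 0  0  0  0  3 16 28 25  9  0  0  0  0  0]
 [ 0  0  0  0  0  0  0  0  0  0  0  0  0  0]
 [ 0  0  0  0  0  0  0  0  0  0  0  0  0  0]
 [ 0  0  0  0  0  0  0  0  0  0  0  0  0  0]
 [ 0  0  0  0  0  0  0  0  0  0  0  0  0  0]
 [ 0  0  0  0  0  0  0  0  0  0  0  0  0  0]]
mark (np.float64(362.10283687943263), np.float64(175.17375886524823)) [1.29656478e-02 4.84479604e-02 5.55111512e-17] 0.050152895146835526 75.01759422167248
down [-0.1  0.2 -0.4]
w 0.05790826805945726 29.969303011894226
carry w 0.05775654308970556
placed [0.55436137 0.2107668  0.0618923 ] [ 0.7 -0.   0.3]
t 13.7917
```

Run:
```python
from h import *
arm.grip(.09)
pickplace([.573,-.3865],0,bay(-.0465),np.degrees(TY)+90)
# clear out for a look
j=arm.current_joint_positions(); j[0]=-75; arm.move_joints(j); print(arm.current_t())
a=snap("top","top2"); b=snap("side","side2")
f=lambda im,u,v,w,h:cv2.resize(im[v:v+h,u:u+w],None,fx=6,fy=6,interpolation=cv2.INTER_CUBIC)
cv2.imwrite("pics/chk2.png",np.vstack([np.hstack([f(a,200,148,100,75)]),np.pad(f(b,265,150,85,25),((0,0),(0,90),(0,0)))]))
```

```text
down [ 0.6  0.1 -0. ]
w 0.06194704289957217 30.001049246639013
carry w 0.062305814021362614
placed [0.57515683 0.1170771  0.06190392] [ 0.5 -1.  -0. ]
t 22.875
25.5583
```

View pics/chk2.png

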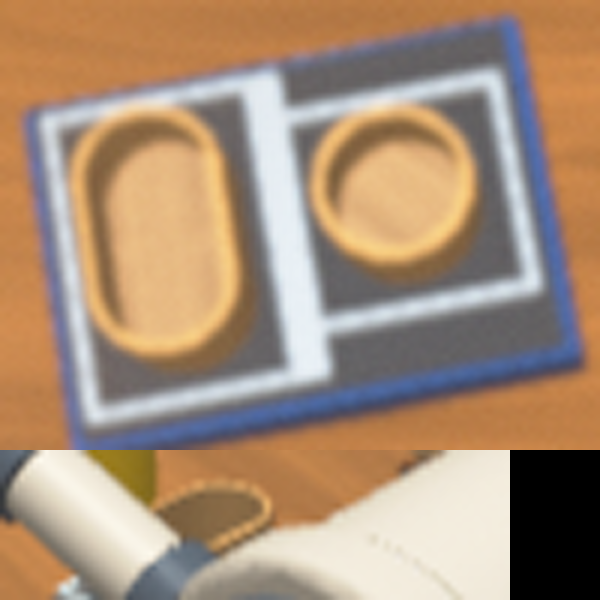

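Both boxes stand inside their recesses and look level: oval at about top px (226,188), round at (265,179). Now the knob, from 127° to 75°.

Run:
```python
from h import *
K=[.5798,-.1620]
arm.move_to([*K,.15],R(127)); arm.grip(.06); arm.move_l([*K,.075],feed=.1); print("down",arm.current_force().round(1))
arm.grip(.005); print("w",arm.current_width(),arm.current_grasp_force(),arm.current_force().round(1),arm.current_torque().round(2))
for a in (110,92,75): arm.move_l([*K,.075],R(a),feed=.1)
print(arm.current_tool_rot().round(3)[:,0],arm.current_force().round(1),arm.current_torque().round(2))
arm.grip(.06); arm.move_l([*K,.2],feed=.2)
j=arm.current_joint_positions(); j[0]=-85; arm.move_joints(j); print(arm.current_t())
a=snap("top","top3")
f=lambda im,u,v,w,h:cv2.resize(im[v:v+h,u:u+w],None,fx=10,fy=10,interpolation=cv2.INTER_CUBIC)
c=f(a,350,150,66,60)
def ln(p,q,col): p,q=[tuple(int(x) for x in (proj("top",s)[0]-[350,150]+.5)*10) for s in(p,q)]; cv2.line(c,p,q,col,1)
d=np.r_[np.cos(np.radians(75)),np.sin(np.radians(75)),0]
ln(np.r_[K,.063],np.r_[K,.063]+.06*d,(0,0,255)); ln(np.r_[K,.098],np.r_[K,.098]+.03*d,(255,0,0))
cv2.imwrite("pics/knob.png",c)
```

```text
down [ 0.3 -0.1  0.3]
w 0.01381690493665967 29.976685345172882 [4.  5.5 0.4] [ 0.95 -0.69  0.01]
[0.259 0.966 0.001] [ 4.5  5.3 -0.2] [ 1.08 -0.72 -0.01]
35.0417
```

View pics/knob.png

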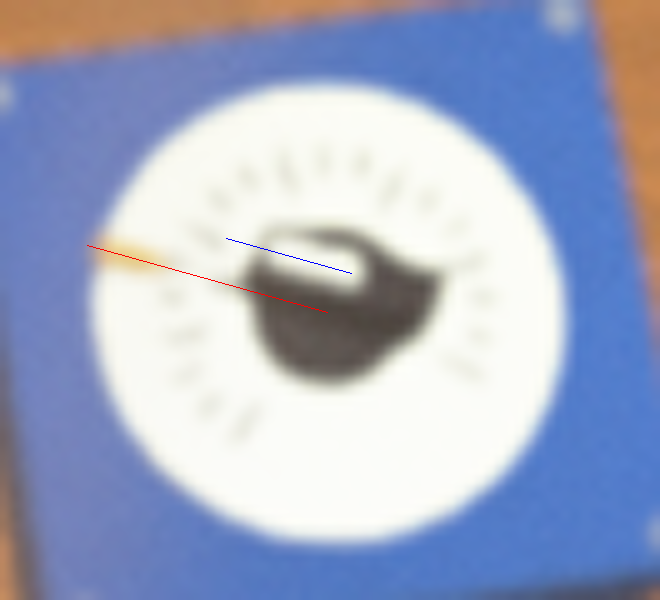

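The pointer line and the brass mark (crop px about (125,255)) lie on the same ray from the disc centre. One last check with the arm clear: tray from the side, and the mark's angle in the side view.

Run:
```python
from fit import *
j=arm.current_joint_positions(); j[0]=-140; arm.move_joints(j); print(arm.current_t())
I={"top":snap("top","top4"),"side":snap("side","side4")}
for M,p,y in((OV,bay(.0495),(.0,.45)),(RD,bay(-.0465),(-.01,.01))):
    print(p,fit(M,I,[(p[0]-.02,p[0]+.02),(p[1]-.02,p[1]+.02),y,(.06,.12)]))
b=I["side"]; f=lambda u,v,w,h:cv2.resize(b[v:v+h,u:u+w],None,fx=7,fy=7,interpolation=cv2.INTER_CUBIC)
c=f(330,195,80,40); k=at_z("side",(370.2,223.3),.062)
for ang in(75,):
    d=np.r_[np.cos(np.radians(ang)),np.sin(np.radians(ang)),0]
    p,q=[tuple(int(x) for x in (proj("side",s)[0]-[330,195]+.5)*7) for s in(k+.03*d,k+.065*d)]; cv2.line(c,p,q,(0,0,255),1)
cv2.imwrite("pics/fin.png",np.vstack([f(268,145,80,45),c]))
```

```text
37.0917
[0.55444721 0.21077243] (array([0.555151  , 0.21180979, 0.19579331, 0.0890636 ]), np.float64(336.1745910644531))
[0.57526232 0.1170562 ] (array([ 0.57545663,  0.1183386 , -0.00727754,  0.09016419]), np.float64(340.6217041015625))
```

View pics/fin.png

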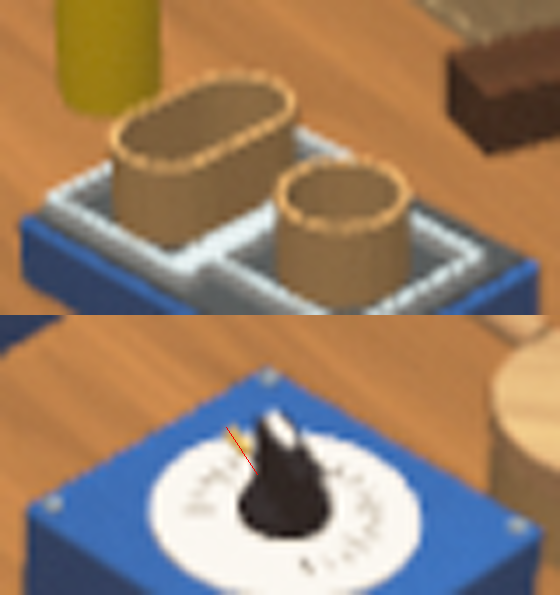

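Both rims fit at about 89–90 mm (45 + 44 mm) and within 2 mm of the recess centres, so the boxes stand flat. The brass mark, at crop px (238,440), lies on the 75° ray in the side view too. Handing in.

```bash
python3 -c "
from rig import arm
print(arm.sign_off(),arm.current_t())"
```

```text
the job is handed in; nothing more can be done
the job is handed in; nothing more can be done
```

I put both pale boxes flat in their matching recesses, then turned the knob clockwise until its pointer lined up with the brass marker (to within about 2° in the pictures), and handed the job in at about 37 s; the verdict was not shown.

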